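Pin the stop of the ribbon-measuring board

TASK

Lock the sliding stop of the ribbon-measuring board: take the locating pin from its wooden rest, put it through the hole in the sliding metal plate, feel with light pressure for the hole in the rail hidden underneath by sliding pin and plate together towards the free end of the plate's travel, and push the pin fully home so that its collar lies on the rubber pad round the hole. Never force the pin against the board, let go of it when it is home, and leave the other things on the counter where they are.

Things in the scene. Friction and masses are not known exactly. Their poses are not given: they have to be found in the camera images.
- board: ribbon-measuring board: light-wood bed fixed to the counter, 90 (x) x 270 (y) x 46 high; origin under its centre, z up. A metal plate slides along its y between two wooden guides. Under the plate lies a clamped steel rail, its top 13 mm below the point plate_hole, with one hole 13.5 mm wide and 20 deep. Across the board that hole is in line with the plate's hole (both at x = 0).
- plate (a joint): travel of the plate, m, 0 to 0.074, growing towards the board's +y end; starts near 0. Friction about 1 N; stays where left; a pin standing in its hole drags it along. The rail's hole is hidden below the plate, in a different place each time and not reported: the two holes meet after the plate has slid 10 to 66 mm from its start towards +y.
- plate_hole (a point): centre of the round hole (13 mm wide, 1 mm chamfer) in the middle of the sliding metal plate, on top of the black rubber pad (32 x 32, 3 proud, 3 N per mm) round it, 45 mm above the counter; moves with the plate, axes as the board's. The plate is 62 x 170 x 6 and has a 26 mm high fence across its -y end, 80 mm from the hole; the guides beside it stand 1 mm above the pad.
- pin_rest: light-wood block 56 x 56 x 34 high fixed to the counter, with a 13 mm wide hole in its middle in which the pin stands upright at the start, its collar on the block; origin at the centre of its underside.
- pin_grip (a point): centre of the locating pin's upright black handle, 12 (pin x) x 26 (pin y) x 52 tall; z up the pin. It lies 58 mm above the tip and 26 below the handle's top. Below the handle: a round collar 24 mm wide, 4 thick, then the shank. All on one axis, 84 mm in all, about 90 g. With the pin home the collar lies on the rubber pad and this point is 30 mm above plate_hole.
- pin_tip (a point): centre of the lower end of the pin's steel shank, axes as the pin's. The shank is 10 mm in diameter and 28 long from the collar's underside; its tip tapers to 6 mm over the last 3 mm. With the tip standing on the rail through the plate, the collar is 15 mm above the pad.
- ribbon_gold: bystander: large spool of ribbon lying flat, 64 mm across and 26 high; origin under its centre.
- ribbon_teal: bystander: smaller spool of ribbon lying flat, 56 mm across and 20 high; origin under its centre.
- tent_c: bystander: small price card in a wooden foot, 18 x 58 x 38 mm; origin under its centre.
- praline_1: bystander: single wrapped praline, 53 x 46 x 23 mm; origin under its centre.

How it is judged:
On the way, in this order (a step that is already met when the one before it is completed fails the run):
1. the pin's tip stands in the plate's hole, not yet in the rail (z of pin_tip in the frame of plate_hole between -0.016 and -0.004 m and horizontal distance between pin_tip and plate_hole below 0.006 m), for 0.1 s.
2. the pin is fully home in the rail (z of pin_tip in the frame of plate_hole below -0.026 m and horizontal distance between pin_tip and plate_hole below 0.005 m and angle between pin_tip's own z axis and vertical below 0.08 rad), for 0.2 s.
At the end, for the whole second after the job is handed in: the pin stands upright (within 0.08 rad) through the plate's hole and the rail, its collar within 2 mm of the rubber pad (tip more than 26 mm below plate_hole, within 5 mm of the hole's axis), pin and plate at rest, the pin released (all of step 2 and linear speed of pin below 0.01 m/s and velocity of joint plate between -0.01 and 0.01 m/s); the robot touches nothing.
It fails at once if the pin is forced against the board (more than 25 N) (contact force between pin and board above 25 N).
It fails at once if bystander ribbon_gold is moved more than 30 mm (distance of ribbon_gold from where it was at the start of the episode above 0.03 m).
It fails at once if bystander ribbon_teal is moved more than 30 mm (distance of ribbon_teal from where it was at the start of the episode above 0.03 m).
It fails at once if bystander tent_c is moved more than 30 mm (distance of tent_c from where it was at the start of the episode above 0.03 m).
It fails at once if bystander praline_1 is moved more than 30 mm (distance of praline_1 from where it was at the start of the episode above 0.03 m).
It also fails if it takes over 70 s, if anything falls off the work surface, if the arm or the gripper's body presses on something with over 40 N, if the wrist force passes 120 N, or if a joint passes its speed limit or range.

ROBOT

A 6-joint arm with a two-finger parallel gripper is mounted at the origin on a cart in front of the work surface, level with it; the furniture and walls round the work are solid. World frame = base frame: x ahead of the robot, y to its left, z up, the work surface at z = 0. Lengths are in m, angles in rad, forces in N, time in s.
With the tool pointing down it reaches from about 0.325 to 0.775 m from the base axis. Payload 9.3 kg.
Tool frame: the origin (TCP) lies at the very end of the fingers, on their centre line; the grasp point (between the pads) lies 19 mm behind it; z points along the fingers, y is the direction in which the jaws open and shut (so a half turn about z gives the same grasp; the last joint's range is limited). The gripper opens to 85 mm and grips with 20 to 120 N. Pads are 22 mm wide; open, the fingers measure 114 mm over their backs; the gripper's body (76 mm by 85 mm) begins 54 mm behind the grasp point. The pads swing forward as they close: fully open they stand 13 mm farther back than shut.
Start: joints at [1.195, 0.259, 0.021, 1.334, 0, 1.418], TCP at [0.122, 0.536, 0.231] pointing down, gripper open.
Joint ranges: [-3.04, 3.04], [-0.91, 1.82], [-1.04, 1.36], [-1.92, 1.95], [-1.52, 1.45], [-3.14, 3.14]. Speed limits (rad/s): [2.22, 2.22, 2.79, 3.14, 3.14, 3.14].

INTERFACE

Orientations are given as [roll, pitch, yaw] about the fixed x, y, z axes, in that order (R = Rz(yaw) Ry(pitch) Rx(roll)).
In Python, from bench import * gives the robot as it stands. The module is installed in compiled form; this text tells all that it offers.
- The arm moves only by the shell command python3 -m crank 'ROWS' [OPENING] [FORCE]. ROWS is JSON, a list of rows, each an object of numbers: "dx", "dy", "dz": the shift along the tool's x, y, z in mm; "wx", "wy", "wz": the turn, a rotation vector about the tool's x, y, z in degrees. In form: [{"dx": .., "dy": .., "dz": .., "wx": .., "wy": .., "wz": ..}, ...]. A call has 1 to 20 rows; each row is the pose to reach, as a shift and turn from the pose commanded when the call began, along the tool's axes at that moment; what a row does not reach only later rows make up. A row lasts 1/10 s, in which the tool goes at most 50 mm and 8.59 degrees, less where a joint would pass 70% of its speed; a pose out of reach is approached as far as the arm can. A call with a gripper value outside its range is refused whole. OPENING is the finger opening in mm, from 0 to 85.4, set as the call begins (- or left out, the last holds). The fingers move at their own pace and stop on an object; FORCE is the grip in N (left out, the last holds). Time passes only in rows, so rows that repeat a pose let the fingers close. It gives the time, the measured TCP pose, the force and the opening at its end, in the units of the state.
- read_state(): the state, without advancing time (a new reading comes with each control period).
- grab_frame(name): name is "scene" or "top"; returns a dict with "img" (480x640x3 uint8, blue, green, red), "fx", "fy", "cx", "cy" (pixels), "eye" and "rotation" of the camera in the world. Camera axes: x right, y down, z forward; pixel columns grow to the right and rows downward; lengths in m; the calibration is good to about 2 mm. A picture is of the moment at which its call begins. There is no depth.
- finish_job(): hands the job in, once; it reports no verdict.
The state is a dict: "time": time; "joint_positions": joint angles; "qvel": joint speeds; "effort": joint torques, N m; "ee_pos": TCP position; "orientation": TCP orientation; "ft_force": force on the tool from outside, world axes, zero at the start; "wrist_torque": the same for the moment, N m; "gripper_width": opening from 0.0 (shut) to 1.0 (fully open).
Only numpy, scipy, OpenCV 4.12 (cv2) and the standard library are available. Lean on these libraries where they do the work, as an engineer would, in place of code of your own. Each camera call takes 0.05 s, during which the arm holds its last target.

## Working session

There is one attempt and no reset: what is moved stays moved. The work goes in short steps, Python scripts to look and compute and a shell command to move; the robot and the scene stay as the last step left them, time stands still between calls to the robot, and variables do not carry over. Pictures are saved under pics/ and viewed, and the job is handed in when it is done.

```bash
mkdir -p pics; ls; python3 - <<'E'
from bench import *
import cv2
for n in("scene","top"):
    f=grab_frame(n); cv2.imwrite(f"pics/{n}0.png",f["img"]); print(n,f["fx"],f["fy"],f["cx"],f["cy"],f["eye"],f["rotation"])
print(read_state())
E
```

```text
pics
scene 580.6308676211174 580.6308676211174 322.686098369647 241.91035302020163 [0.14366268 0.94988301 0.42966464] [-1.95726499 -0.01830919 -2.64586586]
top 561.4551266198779 561.4551266198779 319.47268294998423 249.39402139771792 [0.37195466 0.21998068 1.03771412] [-2.97486087 -0.01812278 -1.57801594]
{'time': 0.1, 'joint_positions': array([ 1.19535427e+00,  2.59173715e-01,  2.08414252e-02,  1.33369444e+00,
       -2.93445332e-05,  1.41822159e+00]), 'qvel': array([-0.0001861 , -0.00158782, -0.00077822,  0.00107432,  0.00039666,
        0.00125015]), 'effort': array([ 4.86363773e-03, -5.56697381e+01,  3.45068371e+01,  1.16617786e-02,
       -1.83848301e-04, -2.57344738e-05]), 'ee_pos': array([0.1214735 , 0.53616678, 0.23070755]), 'orientation': array([-3.14037209e+00, -1.57996763e-04,  2.91872526e+00]), 'ft_force': array([ 0.0850767 ,  0.35376291, -0.16738685]), 'wrist_torque': array([-0.02392642, -0.01580227,  0.0080445 ]), 'gripper_width': 1.000213149692853}
```

View pics/scene0.png

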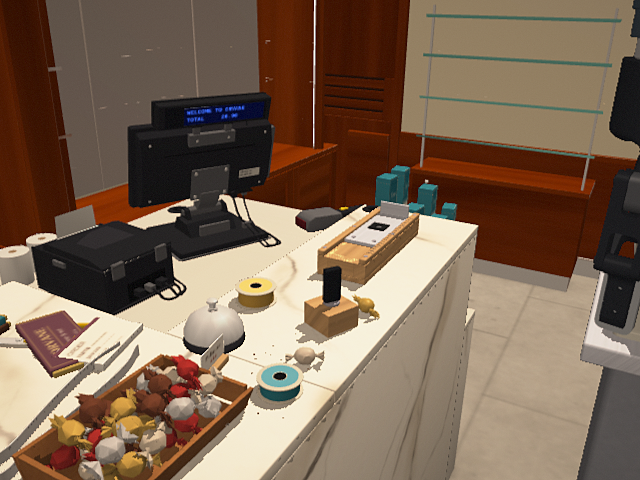

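View pics/top0.png

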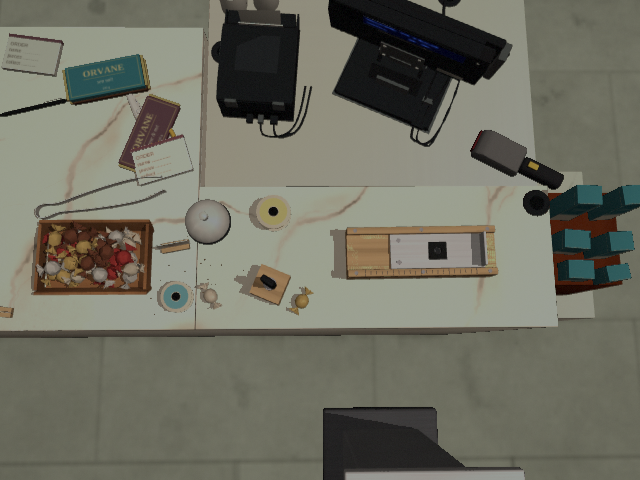

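```bash
cat > h.py <<'E'
from bench import *
import numpy as np, cv2
from scipy.spatial.transform import Rotation as R
def rot(f):
    r=np.array(f["rotation"]); return R.from_euler('xyz',r).as_matrix() if r.shape==(3,) else r
def ray(f,u,v):
    return rot(f)@np.array([(u-f["cx"])/f["fx"],(v-f["cy"])/f["fy"],1])
def onz(f,u,v,z):
    d=ray(f,u,v); e=np.array(f["eye"]); return e+d*(z-e[2])/d[2]
def proj(f,p):
    c=rot(f).T@(np.array(p)-np.array(f["eye"])); return np.array([f["fx"]*c[0]/c[2]+f["cx"],f["fy"]*c[1]/c[2]+f["cy"]]),c[2]
E
python3 - <<'E'
from h import *
for n in("scene","top"):
    f=grab_frame(n)
    print(n,rot(f).round(3).tolist())
    for p in([0,0,0],read_state()["ee_pos"],[.3,0,0],[.5,.3,0]): print(p,proj(f,p))
f=grab_frame("top")
for uvz in((437,250,.045),(268,283,.086),(346,278,.046),(347,227,.046),(497,278,.046),(497,226,.046)): print(uvz,onz(f,*uvz))
for n,(a,b,c,d) in dict(top=(230,200,520,320),scene=(230,180,440,350)).items():
    f=grab_frame(n); cv2.imwrite(f"pics/{n}1.png",cv2.resize(f["img"][b:d,a:c],None,fx=2.7,fy=2.7,interpolation=cv2.INTER_CUBIC))
E
```

```text
scene [[-0.879, -0.194, 0.435], [-0.476, 0.323, -0.818], [0.018, -0.926, -0.377]]
[0, 0, 0] (array([700.42256745, 320.43314252]), np.float64(0.8765305873089562))
[0.12145909 0.53621897 0.23080757] (array([628.5078253 , 320.52871442]), np.float64(0.4036822843653769))
[0.3, 0, 0] (array([499.37175571, 276.66994936]), np.float64(1.0068860899553127))
[0.5, 0.3, 0] (array([314.35171114, 322.99828194]), np.float64(0.8483808041487616))
top [[-0.007, -0.986, 0.166], [-1.0, 0.004, -0.019], [0.018, -0.166, -0.986]]
[0, 0, 0] (array([437.97583322, 562.24280433]), np.float64(0.9656700021145274))
[0.12146183 0.53623803 0.23090613] (array([ 72.48868761, 536.30331391]), np.float64(0.7479199374578253))
[0.3, 0, 0] (array([430.97266474, 383.33749154]), np.float64(1.0154181047434943))
[0.5, 0.3, 0] (array([265.7782431 , 274.29457277]), np.float64(1.0428630530437597))
(437, 250, 0.045) [ 0.53692766 -0.01077723  0.045     ]
(268, 283, 0.086) [0.47447935 0.28947072 0.086     ]
(346, 278, 0.046) [0.48698256 0.15400692 0.046     ]
(347, 227, 0.046) [0.57953367 0.15080502 0.046     ]
(497, 278, 0.046) [ 0.48560233 -0.11603231  0.046     ]
(497, 226, 0.046) [ 0.58045387 -0.12172575  0.046     ]
```

View pics/top1.png

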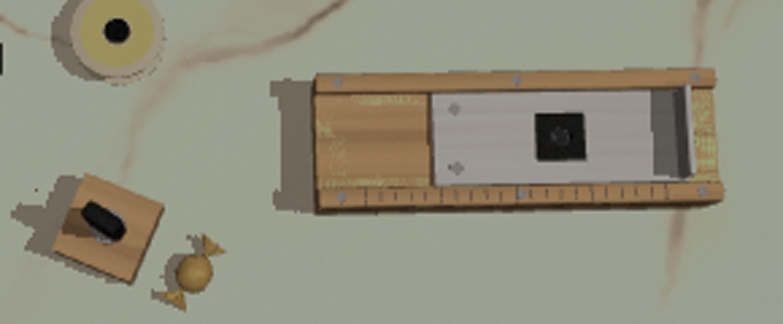

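View pics/scene1.png

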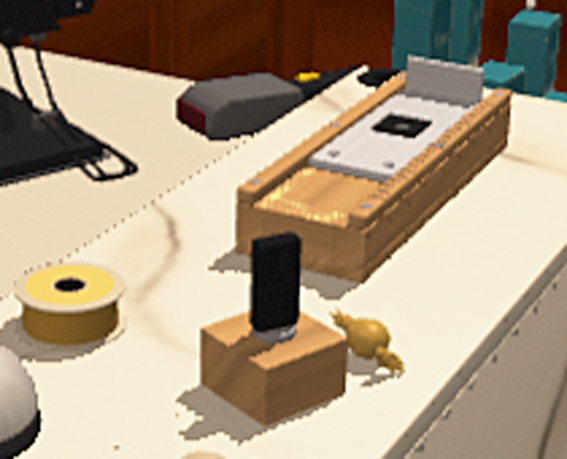

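```bash
python3 - <<'E'
from h import *
f=grab_frame("top"); im=f["img"]; g=im.max(2)
s=grab_frame("scene"); gs=s["img"].max(2)
def blobs(m,box):
    a,b,c,d=box; mm=np.zeros_like(m); mm[b:d,a:c]=m[b:d,a:c]
    n,l,st,ce=cv2.connectedComponentsWithStats(mm); 
    return [(l==i,st[i],ce[i]) for i in range(1,n) if st[i][4]>25]
for nm,box,z in(("handle",(245,260,300,310),.09),("pad",(420,235,460,265),.045)):
  for th in(40,60):
    for m,st,ce in blobs((g<th).astype(np.uint8),box):
        c=max(cv2.findContours(m.astype(np.uint8),cv2.RETR_EXTERNAL,cv2.CHAIN_APPROX_NONE)[0],key=len)
        pts=np.array([onz(f,*p[0],z)[:2]*1000 for p in c],np.float32)
        print(nm,th,st,ce.round(1),onz(f,*ce,z).round(4),cv2.minAreaRect(pts))
for nm,box,z in(("handle",(310,260,350,310),.09),("pad",(360,215,400,240),.045)):
    for m,st,ce in blobs((gs<50).astype(np.uint8),box):
        print("scene",nm,st,ce.round(1),onz(s,*ce,z).round(4))
# wood mask block / board
hsv=cv2.cvtColor(im,cv2.COLOR_BGR2HSV); w=((hsv[...,0]<20)&(hsv[...,1]>90)&(hsv[...,2]>110)).astype(np.uint8)
cv2.imwrite("pics/w.png",w*255)
for nm,box,z in(("rest",(240,255,300,310),.034),("board",(335,215,510,290),.046)):
    a,b,c,d=box; mm=np.zeros_like(w); mm[b:d,a:c]=w[b:d,a:c]
    c=max(cv2.findContours(mm,cv2.RETR_EXTERNAL,cv2.CHAIN_APPROX_NONE)[0],key=cv2.contourArea)
    pts=np.array([onz(f,*p[0],z)[:2]*1000 for p in c],np.float32); print(nm,cv2.minAreaRect(pts))
cv2.imwrite("pics/a.png",np.hstack([cv2.resize(im[260:310,245:300],None,fx=7,fy=7,interpolation=0),cv2.resize(gs[260:310,310:365][...,None].repeat(3,2),None,fx=7,fy=7,interpolation=0)]))
cv2.imwrite("pics/b.png",np.hstack([cv2.resize(im[230:270,415:460],None,fx=8,fy=8,interpolation=0),cv2.resize(s["img"][210:250,355:400],None,fx=8,fy=8,interpolation=0)]))
E
```

```text
handle 40 [260 275  16  14 125] [267.9 281.6] [0.4765 0.2894 0.09  ] ((476.5391540527344, 289.52398681640625), (28.788759231567383, 13.104887008666992), 56.0587043762207)
handle 60 [260 275  17  14 135] [267.9 281.6] [0.4765 0.2894 0.09  ] ((476.4157409667969, 289.3497009277344), (29.31192398071289, 14.061382293701172), 56.5630989074707)
pad 40 [429 242  18  17 282] [437.2 250.1] [ 0.5368 -0.0112  0.045 ] ((536.9639282226562, -11.387009620666504), (31.024307250976562, 29.20558738708496), 89.7447738647461)
pad 60 [428 242  19  17 303] [437. 250.] [ 0.5369 -0.0108  0.045 ] ((536.9585571289062, -10.772422790527344), (32.2495231628418, 29.205860137939453), 89.77513885498047)
scene handle [323 267  18  36 578] [331.7 284.1] [0.4549 0.3363 0.09  ]
scene pad [368 223  21   8  94] [378.2 226.3] [ 0.5343 -0.0081  0.045 ]
rest ((478.94329833984375, 290.7693786621094), (55.9451904296875, 55.47441864013672), 67.15428924560547)
board ((527.1795043945312, 17.906997680664062), (270.21282958984375, 74.31110382080078), 89.78865051269531)
```

View pics/a.png

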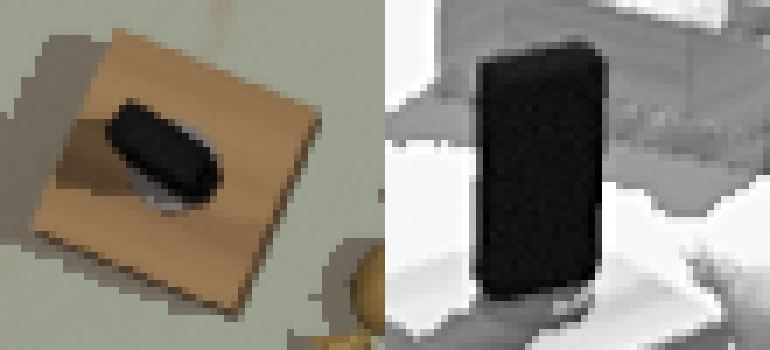

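View pics/b.png

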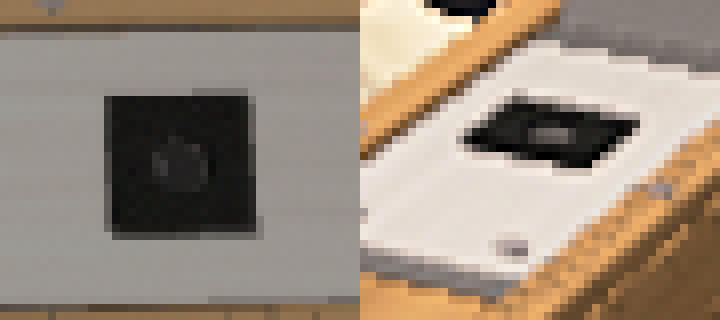

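```bash
cat >> h.py <<'E'
def st():
    s=read_state(); o=np.degrees(s["orientation"])
    print("t",round(s["time"],2),"p",(np.array(s["ee_pos"])*1000).round(1),"o",o.round(2),"F",np.array(s["ft_force"]).round(1),"w",round(s["gripper_width"]*85.4,1)); return s
def delta(target,yaw=None):
    s=st(); M=R.from_euler('xyz',s["orientation"])
    print("tool d mm",(M.as_matrix().T@(np.array(target)-s["ee_pos"])*1000).round(1))
    if yaw is not None:
        print("tool w deg",np.degrees((M.inv()*R.from_euler('xyz',[np.pi,0,np.radians(yaw)])).as_rotvec()).round(2))
E
python3 -c "
from h import *
delta([.4792,.291,.16],-123)
f=grab_frame('top');print(onz(f,267.9,281.6,.064))"
```

```text
t 0.45 p [121.5 536.4 231.2] o [-179.99   -0.    167.24] F [ 0.4 -0.5  0.3] w 85.5
tool d mm [-403.1 -160.3   71.2]
tool w deg [-0.000e+00 -1.000e-02 -6.976e+01]
[0.4792949  0.29127022 0.064     ]
```

```bash
python3 -m crank '[{"dx":-40,"dy":-16,"wz":-7},{"dx":-80,"dy":-32,"wz":-14},{"dx":-120,"dy":-48,"wz":-21},{"dx":-160,"dy":-64,"dz":10,"wz":-28},{"dx":-200,"dy":-80,"dz":20,"wz":-35},{"dx":-240,"dy":-96,"dz":30,"wz":-42},{"dx":-280,"dy":-112,"dz":40,"wz":-49},{"dx":-320,"dy":-128,"dz":50,"wz":-56},{"dx":-360,"dy":-144,"dz":60,"wz":-63},{"dx":-403,"dy":-160,"dz":71,"wz":-69.8},{"dx":-403,"dy":-160,"dz":71,"wz":-69.8},{"dx":-403,"dy":-160,"dz":71,"wz":-69.8},{"dx":-403,"dy":-160,"dz":71,"wz":-69.8},{"dx":-403,"dy":-160,"dz":71,"wz":-69.8}]'
python3 - <<'E'
from h import *
delta([.4792,.291,.049],-123)
for n,(a,b,c,d) in dict(top=(200,200,360,320),scene=(230,150,440,350)).items():
    f=grab_frame(n); cv2.imwrite(f"pics/{n}2.png",cv2.resize(f["img"][b:d,a:c],None,fx=3,fy=3,interpolation=cv2.INTER_CUBIC))
E
```

```text
t 0.5 p [121.5 536.4 231.2] o [-179.99    0.    167.24] F [-0.3 -0.4  0. ] w 85.3
tool d mm [-403.  -160.3  182.3]
tool w deg [-1.000e-02 -0.000e+00 -6.976e+01]invalid input
```

View pics/scene2.png

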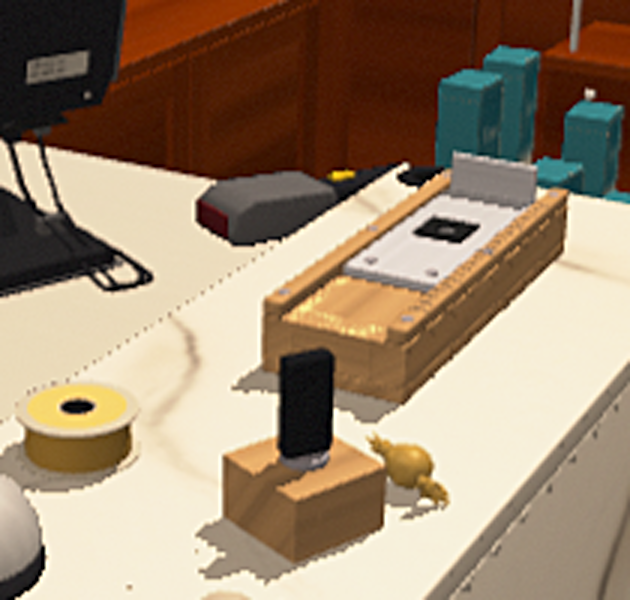

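View pics/top2.png

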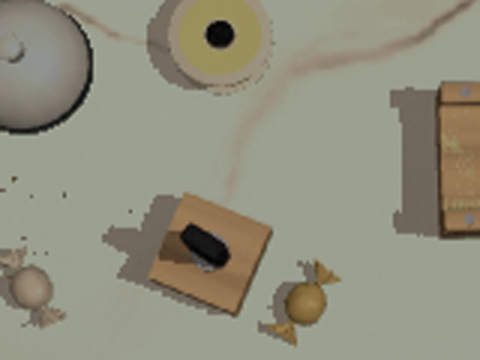

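The pictures are unchanged because the move was refused; I'll write all six keys in each row.

```bash
python3 -m crank '[{"dx":-40,"dy":-16,"dz":0,"wx":0,"wy":0,"wz":-7},{"dx":-80,"dy":-32,"dz":0,"wx":0,"wy":0,"wz":-14},{"dx":-120,"dy":-48,"dz":0,"wx":0,"wy":0,"wz":-21},{"dx":-160,"dy":-64,"dz":10,"wx":0,"wy":0,"wz":-28},{"dx":-200,"dy":-80,"dz":20,"wx":0,"wy":0,"wz":-35},{"dx":-240,"dy":-96,"dz":30,"wx":0,"wy":0,"wz":-42},{"dx":-280,"dy":-112,"dz":40,"wx":0,"wy":0,"wz":-49},{"dx":-320,"dy":-128,"dz":50,"wx":0,"wy":0,"wz":-56},{"dx":-360,"dy":-144,"dz":60,"wx":0,"wy":0,"wz":-63},{"dx":-403,"dy":-160,"dz":71,"wx":0,"wy":0,"wz":-69.8},{"dx":-403,"dy":-160,"dz":71,"wx":0,"wy":0,"wz":-69.8},{"dx":-403,"dy":-160,"dz":71,"wx":0,"wy":0,"wz":-69.8},{"dx":-403,"dy":-160,"dz":71,"wx":0,"wy":0,"wz":-69.8}]' 60
python3 - <<'E'
from h import *
delta([.4792,.291,.049],-123)
for n,(a,b,c,d) in dict(top=(200,200,360,320),scene=(230,150,440,350)).items():
    f=grab_frame(n); cv2.imwrite(f"pics/{n}3.png",cv2.resize(f["img"][b:d,a:c],None,fx=3,fy=3,interpolation=cv2.INTER_CUBIC))
E
```

```text
time: 1.9
ee_pos: [0.4787, 0.2916, 0.1605]
orientation: [3.141, 0.0, -2.147]
ft_force: [0.4, -0.4, -0.7]
gripper_width: 0.704
t 1.9 p [478.7 291.6 160.5] o [ 179.99    0.   -123.01] F [ 0.4 -0.4 -0.7] w 60.1
tool d mm [  0.3  -0.8 111.5]
tool w deg [ 0.01  0.   -0.01]
```

View pics/scene3.png

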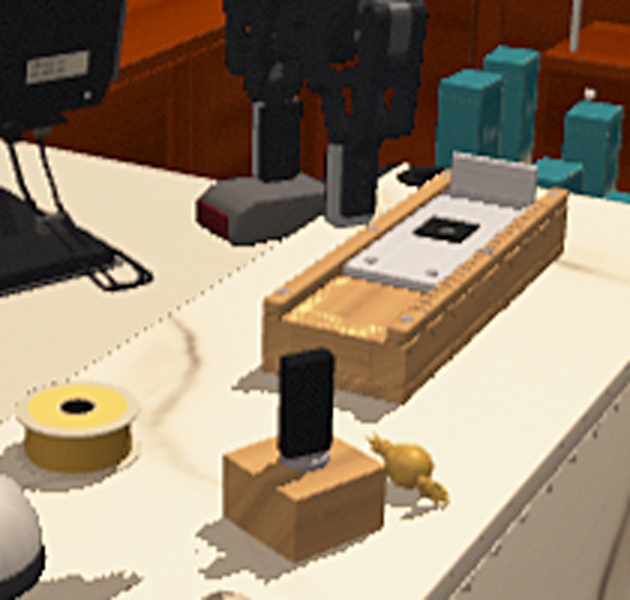

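View pics/top3.png

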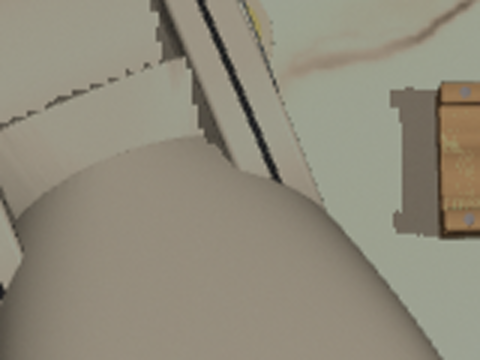

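```bash
python3 -m crank '[{"dx":0,"dy":0,"dz":25,"wx":0,"wy":0,"wz":0},{"dx":0,"dy":0,"dz":50,"wx":0,"wy":0,"wz":0},{"dx":0,"dy":0,"dz":75,"wx":0,"wy":0,"wz":0},{"dx":0,"dy":0,"dz":95,"wx":0,"wy":0,"wz":0},{"dx":0,"dy":0,"dz":111,"wx":0,"wy":0,"wz":0},{"dx":0,"dy":0,"dz":111,"wx":0,"wy":0,"wz":0},{"dx":0,"dy":0,"dz":111,"wx":0,"wy":0,"wz":0}]'
python3 - <<'E'
from h import *
for n,(a,b,c,d) in dict(scene=(230,150,440,350)).items():
    f=grab_frame(n); cv2.imwrite(f"pics/{n}4.png",cv2.resize(f["img"][b:d,a:c],None,fx=3,fy=3,interpolation=cv2.INTER_CUBIC))
E
```

```text
time: 2.7
ee_pos: [0.4789, 0.292, 0.05]
orientation: [-3.141, 0.0, -2.145]
ft_force: [-0.2, -0.3, -0.4]
gripper_width: 0.701
```

View pics/scene4.png

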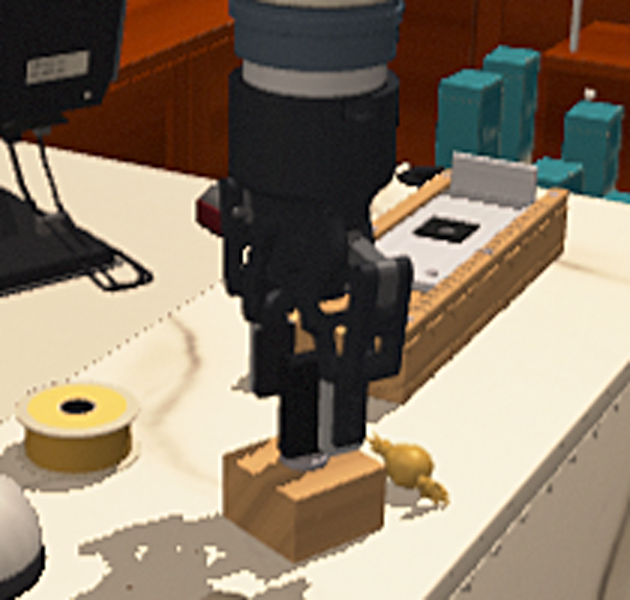

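```bash
python3 -m crank '[{"dx":0,"dy":0,"dz":0,"wx":0,"wy":0,"wz":0},{"dx":0,"dy":0,"dz":0,"wx":0,"wy":0,"wz":0},{"dx":0,"dy":0,"dz":0,"wx":0,"wy":0,"wz":0},{"dx":0,"dy":0,"dz":0,"wx":0,"wy":0,"wz":0},{"dx":0,"dy":0,"dz":0,"wx":0,"wy":0,"wz":0},{"dx":0,"dy":0,"dz":0,"wx":0,"wy":0,"wz":0},{"dx":0,"dy":0,"dz":0,"wx":0,"wy":0,"wz":0},{"dx":0,"dy":0,"dz":0,"wx":0,"wy":0,"wz":0}]' 5 40
python3 -c "
from h import *
s=st();print(s['wrist_torque'])"
```

```text
time: 3.55
ee_pos: [0.4794, 0.2914, 0.0498]
orientation: [-3.141, 0.001, -2.146]
ft_force: [-2.1, -0.2, 6.2]
gripper_width: 0.132
t 3.55 p [479.4 291.4  49.8] o [-1.7998e+02  4.0000e-02 -1.2297e+02] F [-2.1 -0.2  6.2] w 11.2
[0.00788664 0.24000091 0.00761509]
```

```bash
python3 -m crank '[{"dx":0,"dy":0,"dz":-10,"wx":0,"wy":0,"wz":0},{"dx":0,"dy":0,"dz":-25,"wx":0,"wy":0,"wz":0},{"dx":0,"dy":0,"dz":-45,"wx":0,"wy":0,"wz":0},{"dx":0,"dy":0,"dz":-70,"wx":0,"wy":0,"wz":0},{"dx":0,"dy":0,"dz":-90,"wx":0,"wy":0,"wz":0},{"dx":0,"dy":0,"dz":-90,"wx":0,"wy":0,"wz":0},{"dx":0,"dy":0,"dz":-90,"wx":0,"wy":0,"wz":0}]'
python3 - <<'E'
from h import *
delta([.5365,-.010,.135])
for n,(a,b,c,d) in dict(scene=(230,150,440,350)).items():
    f=grab_frame(n); cv2.imwrite(f"pics/{n}5.png",cv2.resize(f["img"][b:d,a:c],None,fx=3,fy=3,interpolation=cv2.INTER_CUBIC))
E
```

```text
time: 4.25
ee_pos: [0.4792, 0.2912, 0.1393]
orientation: [-3.141, 0.0, -2.146]
ft_force: [-0.1, -0.6, -2.3]
gripper_width: 0.139
t 4.25 p [479.2 291.2 139.3] o [-1.7999e+02  2.0000e-02 -1.2297e+02] F [-0.1 -0.6 -2.3] w 11.9
tool d mm [ 221.5 -212.     4.3]
```

View pics/scene5.png

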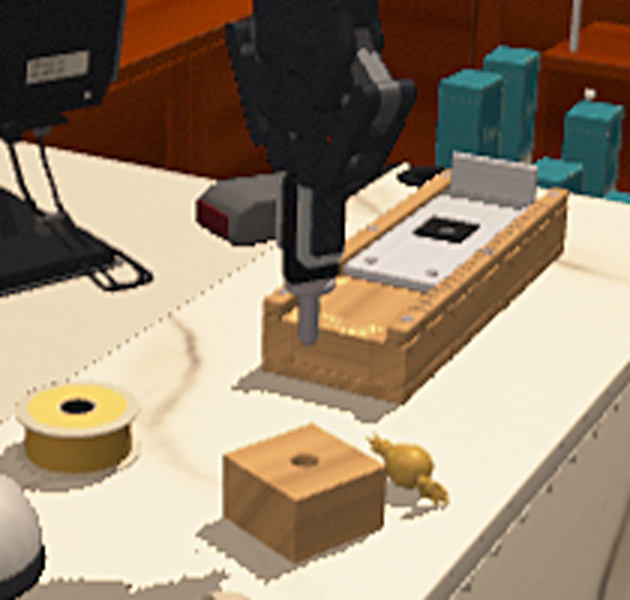

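```bash
python3 - <<'E'
from h import *
f=grab_frame("scene");st()
print(proj(f,[.4792,.2912,.0955]), "seen 333.0 264")
print(proj(f,[.4792,.2912,.034]), "rest hole seen 331.3,303.5")
print(proj(f,[.5369,-.0109,.045]), "hole seen ~378.3 226.5")
for p in([.5369,-.0109,.045],[.5369,-.0109,.072]):print(proj(f,p))
print(proj(f,[.5379,-.0109,.045]),proj(f,[.5369,-.0099,.045]))
E
```

```text
t 4.35 p [478.7 291.1 138.3] o [ 1.7995e+02 -8.0000e-02 -1.2297e+02] F [-0.  -0.  -1.1] w 11.5
(array([331.31732293, 264.2828925 ]), np.float64(0.8105516695952193)) seen 333.0 264
(array([330.29324127, 303.32565923]), np.float64(0.8337283571889696)) rest hole seen 331.3,303.5
(array([377.52227191, 225.61043342]), np.float64(1.1017814586511474)) hole seen ~378.3 226.5
(array([377.52227191, 225.61043342]), np.float64(1.1017814586511474))
(array([378.29634496, 212.15850756]), np.float64(1.0916063275124277))
(array([377.03735958, 225.51455418]), np.float64(1.102215976993302)) (array([377.31219646, 225.76892125]), np.float64(1.1009634288036891))
```

```bash
python3 -m crank '[{"dx":22,"dy":-21,"dz":0,"wx":0,"wy":0,"wz":0},{"dx":50,"dy":-48,"dz":0,"wx":0,"wy":0,"wz":0},{"dx":80,"dy":-77,"dz":0,"wx":0,"wy":0,"wz":0},{"dx":110,"dy":-105,"dz":0,"wx":0,"wy":0,"wz":0},{"dx":140,"dy":-134,"dz":0,"wx":0,"wy":0,"wz":0},{"dx":170,"dy":-163,"dz":0,"wx":0,"wy":0,"wz":0},{"dx":200,"dy":-191,"dz":2,"wx":0,"wy":0,"wz":0},{"dx":221.5,"dy":-212,"dz":4,"wx":0,"wy":0,"wz":0},{"dx":221.5,"dy":-212,"dz":15,"wx":0,"wy":0,"wz":0},{"dx":221.5,"dy":-212,"dz":30,"wx":0,"wy":0,"wz":0},{"dx":221.5,"dy":-212,"dz":37,"wx":0,"wy":0,"wz":0},{"dx":221.5,"dy":-212,"dz":37,"wx":0,"wy":0,"wz":0},{"dx":221.5,"dy":-212,"dz":37,"wx":0,"wy":0,"wz":0}]'
python3 - <<'E'
from h import *
s=st()
f=grab_frame("scene"); print(proj(f,s["ee_pos"]-np.array([0,0,.0438])))
cv2.imwrite(f"pics/scene6.png",cv2.resize(f["img"][180:270,330:430],None,fx=6,fy=6,interpolation=cv2.INTER_CUBIC))
f=grab_frame("top"); 
cv2.imwrite(f"pics/top6.png",f["img"])
E
```

```text
time: 5.65
ee_pos: [0.5364, -0.0094, 0.1022]
orientation: [3.141, -0.0, -2.145]
ft_force: [0.5, 0.7, -1.2]
gripper_width: 0.131
t 5.65 p [536.4  -9.4 102.2] o [ 1.7997e+02 -1.0000e-02 -1.2292e+02] F [ 0.5  0.7 -1.2] w 11.2
(array([377.80814136, 219.23590406]), np.float64(1.0952572858197993))
```

View pics/scene6.png

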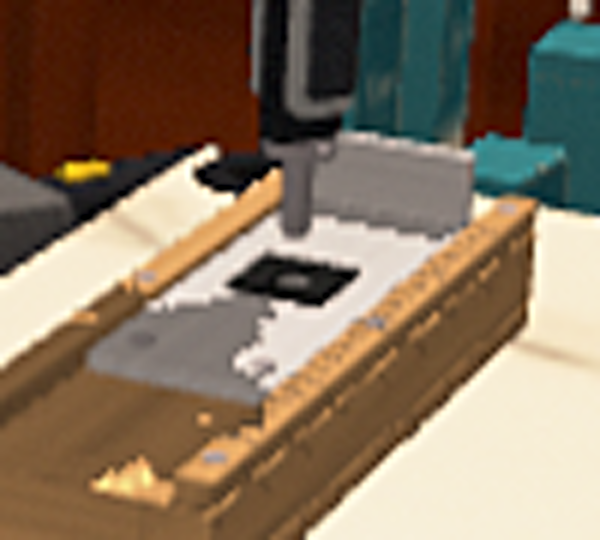

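View pics/top6.png

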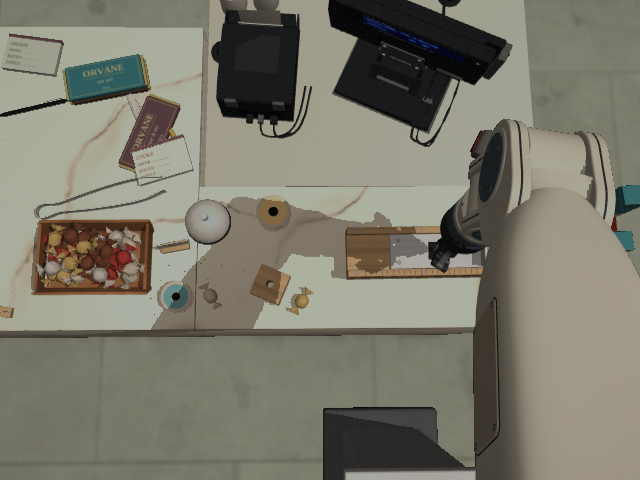

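```bash
python3 -m crank '[{"dx":1.1,"dy":-0.3,"dz":5,"wx":0,"wy":0,"wz":0},{"dx":1.1,"dy":-0.3,"dz":10,"wx":0,"wy":0,"wz":0},{"dx":1.1,"dy":-0.3,"dz":13,"wx":0,"wy":0,"wz":0},{"dx":1.1,"dy":-0.3,"dz":15,"wx":0,"wy":0,"wz":0},{"dx":1.1,"dy":-0.3,"dz":16,"wx":0,"wy":0,"wz":0},{"dx":1.1,"dy":-0.3,"dz":16,"wx":0,"wy":0,"wz":0}]'
python3 - <<'E'
from h import *
s=st()
f=grab_frame("scene"); print(proj(f,s["ee_pos"]-np.array([0,0,.0438])))
cv2.imwrite(f"pics/scene7.png",cv2.resize(f["img"][180:270,330:430],None,fx=6,fy=6,interpolation=cv2.INTER_CUBIC))
E
```

```text
time: 6.35
ee_pos: [0.5362, -0.011, 0.0862]
orientation: [3.141, -0.0, -2.146]
ft_force: [-0.3, -0.3, -1.7]
gripper_width: 0.136
t 6.35 p [536.2 -11.   86.2] o [ 179.99   -0.   -122.97] F [-0.3 -0.3 -1.7] w 11.6
(array([377.8006181 , 226.96763399]), np.float64(1.1025317182408356))
```

View pics/scene7.png

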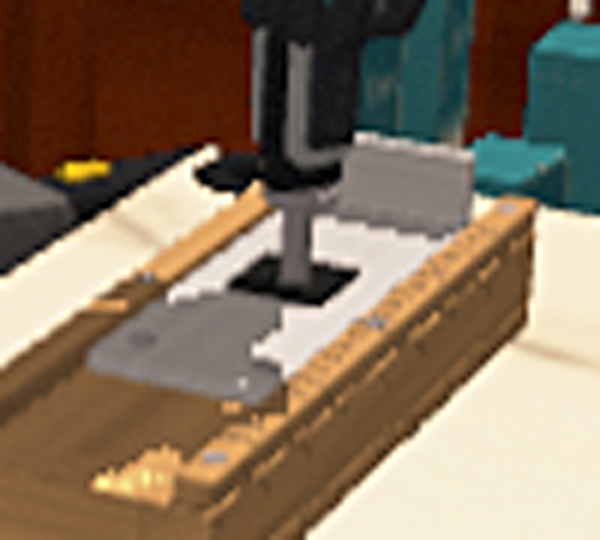

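```bash
python3 -m crank '[{"dx":0,"dy":0,"dz":2,"wx":0,"wy":0,"wz":0},{"dx":0,"dy":0,"dz":3.5,"wx":0,"wy":0,"wz":0},{"dx":0,"dy":0,"dz":5,"wx":0,"wy":0,"wz":0},{"dx":0,"dy":0,"dz":6.5,"wx":0,"wy":0,"wz":0},{"dx":0,"dy":0,"dz":6.5,"wx":0,"wy":0,"wz":0},{"dx":0,"dy":0,"dz":6.5,"wx":0,"wy":0,"wz":0}]'; python3 -c "
from h import *
st()"
```

```text
time: 7.0
ee_pos: [0.5362, -0.011, 0.0798]
orientation: [3.142, -0.0, -2.146]
ft_force: [-0.5, -0.3, -0.8]
gripper_width: 0.133
t 7.0 p [536.2 -11.   79.8] o [ 180.     -0.   -122.97] F [-0.5 -0.3 -0.8] w 11.4
```

```bash
python3 -m crank '[{"dx":0,"dy":0,"dz":1,"wx":0,"wy":0,"wz":0},{"dx":0,"dy":0,"dz":2,"wx":0,"wy":0,"wz":0},{"dx":0,"dy":0,"dz":3,"wx":0,"wy":0,"wz":0},{"dx":0,"dy":0,"dz":3,"wx":0,"wy":0,"wz":0}]'; python3 -m crank '[{"dx":0,"dy":0,"dz":0.5,"wx":0,"wy":0,"wz":0},{"dx":0,"dy":0,"dz":0.5,"wx":0,"wy":0,"wz":0}]'; python3 -m crank '[{"dx":0,"dy":0,"dz":0.5,"wx":0,"wy":0,"wz":0},{"dx":0,"dy":0,"dz":0.5,"wx":0,"wy":0,"wz":0}]'
```

```text
time: 7.4
ee_pos: [0.5361, -0.011, 0.0766]
orientation: [3.141, -0.0, -2.146]
ft_force: [0.7, -0.1, -0.7]
gripper_width: 0.138
time: 7.6
ee_pos: [0.5362, -0.011, 0.0762]
orientation: [3.142, -0.0, -2.146]
ft_force: [-0.0, 0.4, -1.0]
gripper_width: 0.138
time: 7.8
ee_pos: [0.5363, -0.011, 0.0758]
orientation: [-3.141, 0.0, -2.146]
ft_force: [0.9, 0.5, -0.2]
gripper_width: 0.127
```

```bash
python3 -m crank '[{"dx":0,"dy":0,"dz":0.4,"wx":0,"wy":0,"wz":0},{"dx":0,"dy":0,"dz":0.4,"wx":0,"wy":0,"wz":0}]'; python3 -m crank '[{"dx":0,"dy":0,"dz":0.3,"wx":0,"wy":0,"wz":0},{"dx":0,"dy":0,"dz":0.3,"wx":0,"wy":0,"wz":0}]'
```

```text
time: 8.0
ee_pos: [0.5363, -0.011, 0.0757]
orientation: [-3.141, 0.0, -2.146]
ft_force: [-1.1, -0.4, 3.3]
gripper_width: 0.131
time: 8.2
ee_pos: [0.5363, -0.011, 0.0756]
orientation: [-3.141, 0.0, -2.146]
ft_force: [-1.4, 1.3, 6.1]
gripper_width: 0.138
```

```bash
python3 -m crank '[{"dx":-1.2,"dy":0.8,"dz":0,"wx":0,"wy":0,"wz":0},{"dx":-2.5,"dy":1.63,"dz":0,"wx":0,"wy":0,"wz":0}]';python3 -m crank '[{"dx":-1.2,"dy":0.8,"dz":0,"wx":0,"wy":0,"wz":0},{"dx":-2.5,"dy":1.63,"dz":0,"wx":0,"wy":0,"wz":0}]'
```

```text
time: 8.4
ee_pos: [0.5366, -0.0089, 0.0757]
orientation: [-3.139, -0.001, -2.147]
ft_force: [-0.4, -5.3, 5.3]
gripper_width: 0.132
time: 8.6
ee_pos: [0.5367, -0.0062, 0.0757]
orientation: [-3.139, -0.002, -2.147]
ft_force: [-0.6, -6.5, 5.1]
gripper_width: 0.137
```

```bash
for i in 1; do python3 -m crank '[{"dx":-1.2,"dy":0.8,"dz":0,"wx":0,"wy":0,"wz":0},{"dx":-2.5,"dy":1.63,"dz":0,"wx":0,"wy":0,"wz":0}]'; done; python3 -m crank '[{"dx":-1.2,"dy":0.8,"dz":0,"wx":0,"wy":0,"wz":0},{"dx":-2.5,"dy":1.63,"dz":0,"wx":0,"wy":0,"wz":0},{"dx":-2.5,"dy":1.63,"dz":0,"wx":0,"wy":0,"wz":0}]'
```

```text
time: 8.8
ee_pos: [0.5367, -0.0032, 0.0756]
orientation: [-3.139, -0.002, -2.147]
ft_force: [-0.6, -5.4, 4.9]
gripper_width: 0.133
time: 9.1
ee_pos: [0.5367, 0.0, 0.0757]
orientation: [-3.139, -0.001, -2.147]
ft_force: [-1.6, -4.9, 5.3]
gripper_width: 0.133
```

```bash
python3 -c "
from h import *
f=grab_frame('scene');cv2.imwrite('pics/scene8.png',cv2.resize(f['img'][180:270,330:430],None,fx=6,fy=6,interpolation=cv2.INTER_CUBIC));st()"
```

```text
t 9.15 p [536.7   0.   75.6] o [-1.7987e+02 -7.0000e-02 -1.2300e+02] F [-0.4 -3.6  5.3] w 11.8
```

View pics/scene8.png

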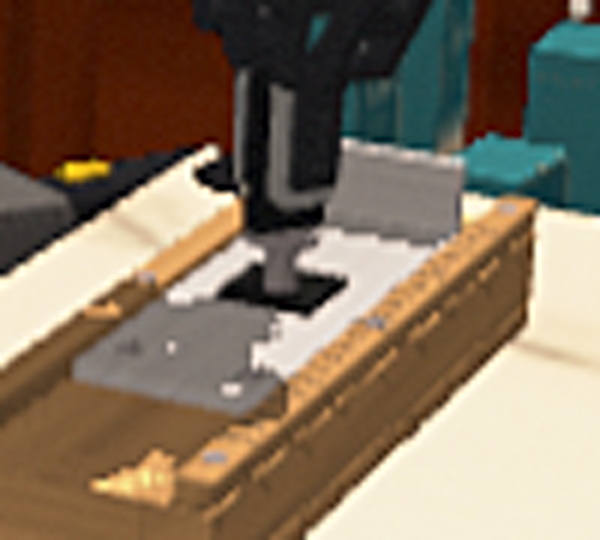

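Pin stands in the pad, and pin and plate have moved together by about 10 mm. Continuing.

```bash
python3 -m crank '[{"dx":-1.2,"dy":0.8,"dz":0,"wx":0,"wy":0,"wz":0},{"dx":-2.5,"dy":1.63,"dz":0,"wx":0,"wy":0,"wz":0}]';python3 -m crank '[{"dx":-1.2,"dy":0.8,"dz":0,"wx":0,"wy":0,"wz":0},{"dx":-2.5,"dy":1.63,"dz":0,"wx":0,"wy":0,"wz":0}]'
```

```text
time: 9.35
ee_pos: [0.5367, 0.0027, 0.0757]
orientation: [-3.139, -0.002, -2.147]
ft_force: [-1.2, -6.2, 5.4]
gripper_width: 0.135
time: 9.55
ee_pos: [0.5367, 0.0058, 0.0756]
orientation: [-3.139, -0.002, -2.147]
ft_force: [-0.3, -6.1, 5.2]
gripper_width: 0.133
```

```bash
python3 -m crank '[{"dx":-1.2,"dy":0.8,"dz":0,"wx":0,"wy":0,"wz":0},{"dx":-2.5,"dy":1.63,"dz":0,"wx":0,"wy":0,"wz":0}]'
```

```text
time: 9.75
ee_pos: [0.5367, 0.0088, 0.0756]
orientation: [-3.139, -0.002, -2.147]
ft_force: [-0.9, -5.8, 5.1]
gripper_width: 0.13
```

```bash
python3 -m crank '[{"dx":-1.2,"dy":0.8,"dz":0,"wx":0,"wy":0,"wz":0},{"dx":-2.5,"dy":1.63,"dz":0,"wx":0,"wy":0,"wz":0}]';python3 -m crank '[{"dx":-1.2,"dy":0.8,"dz":0,"wx":0,"wy":0,"wz":0},{"dx":-2.5,"dy":1.63,"dz":0,"wx":0,"wy":0,"wz":0}]'
```

```text
time: 9.95
ee_pos: [0.5367, 0.0117, 0.0757]
orientation: [-3.139, -0.002, -2.147]
ft_force: [-0.7, -5.4, 5.1]
gripper_width: 0.137
time: 10.15
ee_pos: [0.5366, 0.0147, 0.0756]
orientation: [-3.139, -0.002, -2.147]
ft_force: [-0.4, -6.1, 5.4]
gripper_width: 0.138
```

```bash
python3 -m crank '[{"dx":-1.2,"dy":0.8,"dz":0,"wx":0,"wy":0,"wz":0},{"dx":-2.5,"dy":1.63,"dz":0,"wx":0,"wy":0,"wz":0}]'
```

```text
time: 10.35
ee_pos: [0.5366, 0.0177, 0.0757]
orientation: [-3.139, -0.002, -2.147]
ft_force: [-0.7, -5.5, 5.4]
gripper_width: 0.132
```

```bash
python3 -m crank '[{"dx":-1.2,"dy":0.8,"dz":0,"wx":0,"wy":0,"wz":0},{"dx":-2.5,"dy":1.63,"dz":0,"wx":0,"wy":0,"wz":0}]';python3 -m crank '[{"dx":-1.2,"dy":0.8,"dz":0,"wx":0,"wy":0,"wz":0},{"dx":-2.5,"dy":1.63,"dz":0,"wx":0,"wy":0,"wz":0}]'
```

```text
time: 10.55
ee_pos: [0.5366, 0.0207, 0.0757]
orientation: [-3.139, -0.002, -2.147]
ft_force: [-1.0, -5.5, 5.8]
gripper_width: 0.134
time: 10.75
ee_pos: [0.5366, 0.0237, 0.0757]
orientation: [-3.139, -0.002, -2.147]
ft_force: [-2.0, -5.4, 5.5]
gripper_width: 0.132
```

```bash
python3 -m crank '[{"dx":-1.2,"dy":0.8,"dz":0,"wx":0,"wy":0,"wz":0},{"dx":-2.5,"dy":1.63,"dz":0,"wx":0,"wy":0,"wz":0}]'
```

```text
time: 10.95
ee_pos: [0.5366, 0.0266, 0.0756]
orientation: [-3.139, -0.002, -2.147]
ft_force: [-0.5, -5.0, 5.6]
gripper_width: 0.135
```

```bash
python3 -m crank '[{"dx":-1.2,"dy":0.8,"dz":0,"wx":0,"wy":0,"wz":0},{"dx":-2.5,"dy":1.63,"dz":0,"wx":0,"wy":0,"wz":0}]';python3 -m crank '[{"dx":-1.2,"dy":0.8,"dz":0,"wx":0,"wy":0,"wz":0},{"dx":-2.5,"dy":1.63,"dz":0,"wx":0,"wy":0,"wz":0}]'
```

```text
time: 11.15
ee_pos: [0.5366, 0.0296, 0.0756]
orientation: [-3.139, -0.002, -2.147]
ft_force: [-0.9, -5.7, 4.6]
gripper_width: 0.135
time: 11.35
ee_pos: [0.5366, 0.0326, 0.0757]
orientation: [-3.139, -0.002, -2.147]
ft_force: [-1.0, -6.2, 6.6]
gripper_width: 0.135
```

```bash
python3 -m crank '[{"dx":-1.2,"dy":0.8,"dz":0,"wx":0,"wy":0,"wz":0},{"dx":-2.5,"dy":1.63,"dz":0,"wx":0,"wy":0,"wz":0}]'
```

```text
time: 11.55
ee_pos: [0.5366, 0.0356, 0.0757]
orientation: [-3.139, -0.002, -2.147]
ft_force: [0.2, -5.8, 5.3]
gripper_width: 0.133
```

```bash
python3 -m crank '[{"dx":-1.2,"dy":0.8,"dz":0,"wx":0,"wy":0,"wz":0},{"dx":-2.5,"dy":1.63,"dz":0,"wx":0,"wy":0,"wz":0}]';python3 -m crank '[{"dx":-1.2,"dy":0.8,"dz":0,"wx":0,"wy":0,"wz":0},{"dx":-2.5,"dy":1.63,"dz":0,"wx":0,"wy":0,"wz":0}]'
```

```text
time: 11.75
ee_pos: [0.5365, 0.0387, 0.0756]
orientation: [-3.139, -0.001, -2.147]
ft_force: [-1.2, -4.2, 4.8]
gripper_width: 0.136
time: 11.95
ee_pos: [0.5363, 0.0425, 0.0752]
orientation: [-3.141, -0.0, -2.146]
ft_force: [0.1, -1.0, 0.5]
gripper_width: 0.136
```

```bash
python3 -m crank '[{"dx":-1.2,"dy":0.8,"dz":0,"wx":0,"wy":0,"wz":0},{"dx":-2.5,"dy":1.63,"dz":0,"wx":0,"wy":0,"wz":0}]'
```

```text
time: 12.15
ee_pos: [0.5359, 0.0461, 0.0748]
orientation: [3.141, 0.0, -2.146]
ft_force: [0.4, -0.9, -0.1]
gripper_width: 0.137
```

```bash
python3 -m crank '[{"dx":1.0,"dy":-0.65,"dz":0,"wx":0,"wy":0,"wz":0},{"dx":1.7,"dy":-1.1,"dz":1,"wx":0,"wy":0,"wz":0},{"dx":1.7,"dy":-1.1,"dz":1.5,"wx":0,"wy":0,"wz":0}]';python3 -m crank '[{"dx":0,"dy":0,"dz":1,"wx":0,"wy":0,"wz":0},{"dx":0,"dy":0,"dz":1,"wx":0,"wy":0,"wz":0}]'
```

```text
time: 12.45
ee_pos: [0.5359, 0.0438, 0.0733]
orientation: [3.141, -0.0, -2.146]
ft_force: [-0.1, -0.1, -0.8]
gripper_width: 0.135
time: 12.65
ee_pos: [0.5359, 0.0438, 0.0724]
orientation: [3.141, 0.0, -2.146]
ft_force: [-0.5, 0.3, 0.2]
gripper_width: 0.137
```

```bash
python3 -m crank '[{"dx":0,"dy":0,"dz":0.8,"wx":0,"wy":0,"wz":0},{"dx":0,"dy":0,"dz":1.5,"wx":0,"wy":0,"wz":0},{"dx":0,"dy":0,"dz":1.5,"wx":0,"wy":0,"wz":0}]';python3 -m crank '[{"dx":0,"dy":0,"dz":0.8,"wx":0,"wy":0,"wz":0},{"dx":0,"dy":0,"dz":1.5,"wx":0,"wy":0,"wz":0},{"dx":0,"dy":0,"dz":1.5,"wx":0,"wy":0,"wz":0}]'
```

```text
time: 12.95
ee_pos: [0.536, 0.0438, 0.071]
orientation: [3.141, 0.0, -2.146]
ft_force: [0.2, 1.4, -1.2]
gripper_width: 0.137
time: 13.25
ee_pos: [0.5361, 0.0438, 0.0695]
orientation: [3.142, 0.0, -2.146]
ft_force: [0.1, 0.9, -1.2]
gripper_width: 0.132
```

```bash
python3 -m crank '[{"dx":0,"dy":0,"dz":1,"wx":0,"wy":0,"wz":0},{"dx":0,"dy":0,"dz":2,"wx":0,"wy":0,"wz":0},{"dx":0,"dy":0,"dz":3,"wx":0,"wy":0,"wz":0},{"dx":0,"dy":0,"dz":3,"wx":0,"wy":0,"wz":0}]';python3 -m crank '[{"dx":0,"dy":0,"dz":1,"wx":0,"wy":0,"wz":0},{"dx":0,"dy":0,"dz":2,"wx":0,"wy":0,"wz":0},{"dx":0,"dy":0,"dz":3,"wx":0,"wy":0,"wz":0},{"dx":0,"dy":0,"dz":3.5,"wx":0,"wy":0,"wz":0},{"dx":0,"dy":0,"dz":3.5,"wx":0,"wy":0,"wz":0}]'
```

```text
time: 13.65
ee_pos: [0.536, 0.0438, 0.0664]
orientation: [3.141, 0.0, -2.146]
ft_force: [0.8, 1.3, -1.1]
gripper_width: 0.133
time: 14.15
ee_pos: [0.5361, 0.0437, 0.063]
orientation: [3.141, 0.0, -2.146]
ft_force: [0.1, 1.2, -0.8]
gripper_width: 0.137
```

```bash
python3 -m crank '[{"dx":0,"dy":0,"dz":0.8,"wx":0,"wy":0,"wz":0},{"dx":0,"dy":0,"dz":1.5,"wx":0,"wy":0,"wz":0},{"dx":0,"dy":0,"dz":1.5,"wx":0,"wy":0,"wz":0}]';python3 -m crank '[{"dx":0,"dy":0,"dz":0.6,"wx":0,"wy":0,"wz":0},{"dx":0,"dy":0,"dz":1.1,"wx":0,"wy":0,"wz":0},{"dx":0,"dy":0,"dz":1.1,"wx":0,"wy":0,"wz":0}]'
```

```text
time: 14.45
ee_pos: [0.5361, 0.0437, 0.0615]
orientation: [3.142, 0.0, -2.146]
ft_force: [0.0, 2.7, -0.3]
gripper_width: 0.134
time: 14.75
ee_pos: [0.5361, 0.0438, 0.0605]
orientation: [-3.142, 0.0, -2.146]
ft_force: [0.1, 1.7, 1.2]
gripper_width: 0.135
```

```bash
python3 -m crank '[{"dx":0,"dy":0,"dz":0.4,"wx":0,"wy":0,"wz":0},{"dx":0,"dy":0,"dz":0.4,"wx":0,"wy":0,"wz":0},{"dx":0,"dy":0,"dz":0.4,"wx":0,"wy":0,"wz":0}]'
python3 -c "
from h import *
f=grab_frame('scene');cv2.imwrite('pics/scene9.png',cv2.resize(f['img'][180:270,330:430],None,fx=6,fy=6,interpolation=cv2.INTER_CUBIC));st()"
```

```text
time: 15.05
ee_pos: [0.5361, 0.0437, 0.0602]
orientation: [-3.141, 0.0, -2.146]
ft_force: [-0.3, 2.3, 1.6]
gripper_width: 0.139
t 15.1 p [536.1  43.7  60.1] o [-180.      0.   -122.96] F [0.1 2.6 1.5] w 11.8
```

View pics/scene9.png

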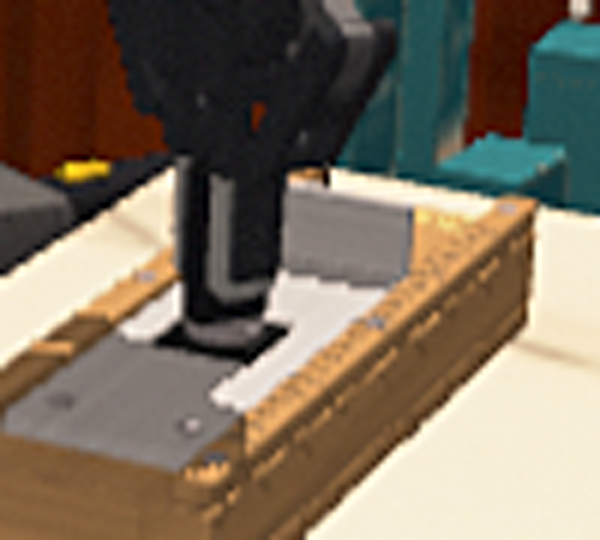

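```bash
python3 -m crank '[{"dx":0,"dy":0,"dz":0,"wx":0,"wy":0,"wz":0},{"dx":0,"dy":0,"dz":0,"wx":0,"wy":0,"wz":0},{"dx":0,"dy":0,"dz":0,"wx":0,"wy":0,"wz":0},{"dx":0,"dy":0,"dz":0,"wx":0,"wy":0,"wz":0},{"dx":0,"dy":0,"dz":0,"wx":0,"wy":0,"wz":0},{"dx":0,"dy":0,"dz":0,"wx":0,"wy":0,"wz":0}]' 50
python3 -c "
from h import *
f=grab_frame('scene');cv2.imwrite('pics/scene10.png',cv2.resize(f['img'][180:270,330:430],None,fx=6,fy=6,interpolation=cv2.INTER_CUBIC));st()"
```

```text
time: 15.7
ee_pos: [0.5361, 0.0437, 0.0601]
orientation: [-3.142, -0.0, -2.146]
ft_force: [0.5, -0.9, 0.0]
gripper_width: 0.591
t 15.75 p [536.1  43.7  60.1] o [ 180.     -0.   -122.97] F [ 0.3 -0.7  0.7] w 50.2
```

View pics/scene10.png

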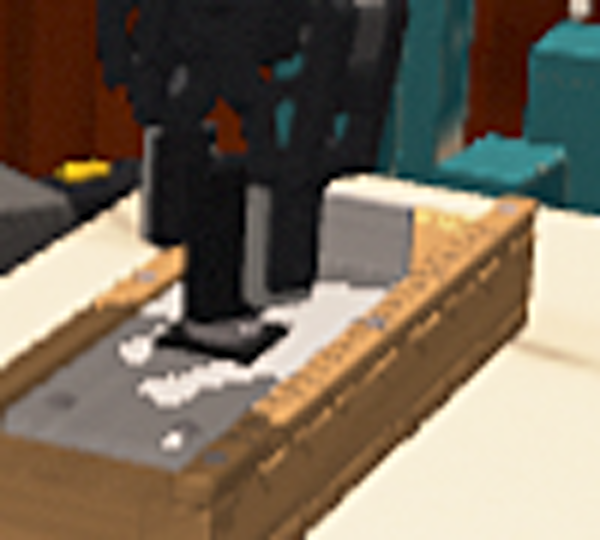

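The fingers are clear of the handle on both sides, so I'll retract straight up.

```bash
python3 -m crank '[{"dx":0,"dy":0,"dz":-10,"wx":0,"wy":0,"wz":0},{"dx":0,"dy":0,"dz":-25,"wx":0,"wy":0,"wz":0},{"dx":0,"dy":0,"dz":-45,"wx":0,"wy":0,"wz":0},{"dx":0,"dy":0,"dz":-70,"wx":0,"wy":0,"wz":0},{"dx":0,"dy":0,"dz":-100,"wx":0,"wy":0,"wz":0},{"dx":0,"dy":0,"dz":-130,"wx":0,"wy":0,"wz":0},{"dx":0,"dy":0,"dz":-130,"wx":0,"wy":0,"wz":0},{"dx":0,"dy":0,"dz":-130,"wx":0,"wy":0,"wz":0},{"dx":0,"dy":0,"dz":-130,"wx":0,"wy":0,"wz":0}]'
python3 -c "
from h import *
f=grab_frame('scene');cv2.imwrite('pics/scene11.png',cv2.resize(f['img'][180:270,310:430],None,fx=6,fy=6,interpolation=cv2.INTER_CUBIC));st()
p=[.5361,.0437,.045];print(proj(f,p)[0],proj(f,[.5361,.0437,.101])[0])
cv2.imwrite('pics/sceneall.png',f['img'])
"
```

```text
time: 16.65
ee_pos: [0.5356, 0.0437, 0.1896]
orientation: [3.141, -0.001, -2.146]
ft_force: [-0.1, -0.1, -0.6]
gripper_width: 0.585
t 16.7 p [535.5  43.7 189.3] o [ 1.7992e+02 -4.0000e-02 -1.2296e+02] F [-0.7  0.3  0.1] w 49.8
[365.97708543 234.70575683] [367.43403091 205.48378492]
```

View pics/scene11.png

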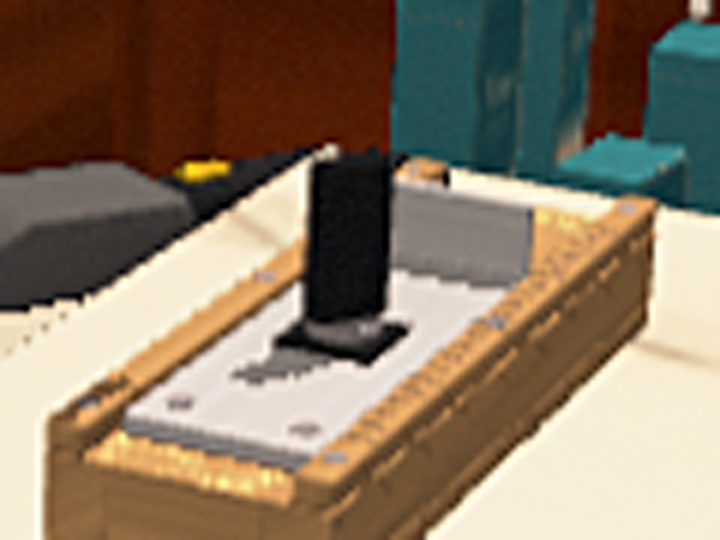

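View pics/sceneall.png

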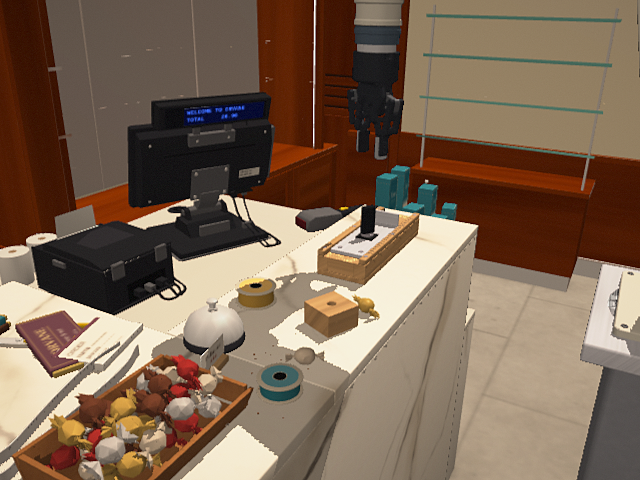

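```bash
python3 -c "
from h import *
print(finish_job()); st()"
```

```text
the job is handed in; nothing more can be done
None
the job is handed in; nothing more can be done
```

The stop is locked. I took the pin from its rest, put it through the plate's hole and slid pin and plate together towards +y with about 6 N of pressure. The rail's hole showed up about 55 mm along, and I pushed the pin home and released it at about 16 s of the 70 s allowed.

- **Force:** readings at the wrist never passed about 7 N while the pin was in the board. That is not a direct reading of the pin–board contact force, which has the 25 N limit.
- **Pin home:** the last reading before release put the tip about 28.5 mm below the pad top. This is worked out from the arm's position, not measured on the pin. The final picture shows the pin upright, with its collar on the pad and the handle top within about 1 px of where it should be.
- **Bystanders:** the gold and teal spools, price card and praline look unmoved in the final picture.
- **Arm:** the gripper is open and well above everything, with wrist force near zero.

One move early on was refused because its rows lacked some keys; nothing moved, and I sent it again. The top camera was blocked by the arm at the end, so the final checks are from the scene camera only. No check failed. The two cameras disagreed by 2–3 mm on positions, about the stated calibration error, which the hole's chamfer and clearance absorbed.

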